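# Close the desiccator pot with its keyed lid

### The job

Close the small aluminium desiccator pot: take its lid off the sloping drying rest, set it level on the pot's rim, and turn it there until the key under its edge drops into the notch of the collar, then seat it fully home, flush all round, and let go. Be gentle with the pot (do not ram or force the lid), and leave the other things on the bench where they stand.

Things in the scene. Friction and masses are not known exactly. Their poses are not given: they have to be found in the camera images.
- pot: Open aluminium pot, fixed to the bench. Upright; 92 mm outer diameter, 104 mm foot, rim 90 mm high. Origin: centre of its underside; z up. A brass stopcock sticks out of its side towards its own -x, to 74 mm from the axis, 36 to 62 mm high. Its top 8 mm is a flat-topped collar (bore 72 mm), clamped: it slips only above 3 N m.
- pot_rim (a point): Point on the pot's axis in the rim plane, 90 mm above the bench; axes as the pot's. One notch, 12 mm wide and 8 mm deep, runs right across the collar's ring at this height. It lies within 40 degrees either side of the pot's +x (opposite the stopcock); its exact angle varies and is not reported: find it by feel or sight.
- lid: Loose aluminium lid, about 0.24 kg: round plate 96 mm diameter, 6 mm thick. Origin: centre of the plate's underside; z out of its top. Below it a spigot, 68 mm diameter, 12 mm deep, tapered over its last 4 mm, enters the pot's bore with 2 mm play all round. Fully home, the origin lies in the rim plane. At the start it lies on the rest, leaning 30 degrees.
- lid_handle (a point): Middle of the black bar handle fixed on the lid, 28 mm above the plate's underside on the lid's axis; axes as the lid's. The bar runs along the lid's x: 44 mm long, 12 mm thick (across y), from 6 to 40 mm above the plate's underside.
- lid_key (a point): Middle of the lower face of the key under the lid's edge, at the lid's own +x, 40.5 mm from the axis; axes as the lid's. Key: 8 mm wide, 10 mm radially, 6 mm deep. Riding on the rim, it holds the lid 6 mm high with the spigot already 6 mm in the bore. In the notch it has 2 mm play each side (about 2.7 degrees either way). On the rest it is at the top of the slope.
- rest: Fixed steel drying rest, base 120 x 110 mm; origin: centre of its underside. Two rails and a lower cross bar carry the lid on a plane sloping 30 degrees that faces the rest's own -x and rises towards its +x; the plane's middle is 75 mm above the bench. The lid lifts off freely, square to the slope.
- tube_rack: Bystander, loose: white rack of small tubes, 75 x 75 x 48 high mm. Origin: centre of its underside.
- tip_box: Bystander, loose: blue box of pipette tips, 80 x 75 x 66 high mm. Origin: centre of its underside.
- timer: Bystander, loose: white bench timer, 50 x 70 x 25 high mm. Origin: centre of its underside.
- spray_bottle: Bystander, loose: white spray bottle, 72 diameter, 200 high mm. Origin: centre of its underside.
- beaker: Bystander, loose: glass beaker, 66 diameter, 85 high mm. Origin: centre of its underside.
- reagent: Bystander, loose: amber reagent bottle, 64 diameter, 130 high mm. Origin: centre of its underside.
- jar: Bystander, loose: white jar, 72 diameter, 80 high mm. Origin: centre of its underside.

How it is judged (in metres and radians):
On the way, in this order (a step that is already met when the one before it is completed fails the run):
1. the lid is lifted off the rest (distance between lid and rest above 0.16 m), for 0.05 s.
2. the lid is brought roughly level (within 15 degrees) over the pot's mouth, not yet seated (horizontal distance between lid and pot_rim below 0.02 m and z of lid in the frame of pot_rim between 0.003 and 0.12 m and angle between the z axis of lid and the z axis of pot, either way round below 0.26 rad), for 0.05 s.
At the end, for the whole second after the job is handed in: The lid is seated on the pot with its key in the notch: its plate's underside within 1.8 mm of the rim plane, centred within 3 mm, level within 2 degrees, at rest and released (z of lid in the frame of pot_rim below 0.0018 m and horizontal distance between lid and pot_rim below 0.003 m and angle between the z axis of lid and the z axis of pot, either way round below 0.035 rad and linear speed of lid below 0.01 m/s and contact force between the fingers and lid below 0.1 N); the robot touches nothing.
It fails at once if the lid is forced or rammed against the pot (more than 50 N between them) (contact force between lid and pot above 50 N).
It fails at once if a bystander is moved by more than 30 mm (distance of any of tube_rack, tip_box, timer, spray_bottle, beaker, reagent, jar from where it was at the start of the episode above 0.03 m).
It also fails if it takes over 61 s, if anything falls off the work surface, if the arm or the gripper's body presses on something with over 40 N, if the wrist force passes 120 N, or if a joint passes its speed limit or range.

### The arm

A 6-joint arm with a two-finger parallel gripper is mounted at the origin on the work surface. World frame = base frame: x ahead of the robot, y to its left, z up, the work surface at z = 0. Lengths are in mm, angles in rad, forces in N, time in s.
With the tool pointing down it reaches from about 300 to 950 mm from the base axis. Payload 3.1 kg.
Tool frame: the origin (TCP) lies midway between the tips of the shut fingers; the grasp point (between the pads) lies 19 mm behind it (grip_point_offset is the distance from the TCP to the grasp point, in mm); y points along the fingers, x is the direction in which the jaws open and shut, and the axes are right-handed (so a half turn about y gives the same grasp; the last joint's range is limited). The gripper opens to 85 mm and grips with 20 to 120 N. Pads are 22 mm wide; open, the fingers measure 114 mm over their backs; the gripper's body (76 mm by 85 mm) begins 54 mm behind the grasp point. The pads swing forward as they close: fully open they stand 13 mm farther back than shut.
Start: joints at [1.038, 0.308, 1.634, -0, 1.2, -0.07], TCP at [279.06, 559.247, 231.272] pointing down, gripper open.
Joint ranges: [-3.06, 3.06], [-0.79, 1.96], [0.05, 2.63], [-1.19, 4.34], [0.05, 2.64], [-2.94, 2.94]. Speed limits (rad/s): [2.79, 2.79, 3.14, 3.14, 3.14, 3.14].

### API

Orientations are given as a unit quaternion [w, x, y, z].
In Python, from plant import * gives the robot as it stands. The module is installed in compiled form; this text tells all that it offers.
- The arm moves only by the tool play_rows, never from a script. Its argument "steps" is a list of rows, each a list of 3 entries, a list of its own where there are three numbers: the shift along the tool's x, y, z in cm, then the turn about the tool's y in rad, then the gripper's target within -1 to 1 (shut at 1, half-way at 0, fully open at -1). A call has exactly 10 rows; each row is the pose to reach, as a shift and turn from the pose measured when the call began, along the tool's axes at that moment; what a row does not reach only later rows make up. A row lasts 1/8 s, in which the tool goes at most 62.5 mm and 10.7 degrees, less where a joint would pass 70% of its speed; a pose out of reach is approached as far as the arm can. A call with a gripper value outside its range is refused whole. The fingers move at their own pace and stop on an object; "force" is the grip in N (left out, the last holds). Time passes only in rows, so rows that repeat a pose let the fingers close, or fill a call up. It gives the time, the measured TCP pose, the force and the opening at its end, in the units of the state.
- get_state(): the state, without advancing time (a new reading comes with each control period).
- get_image(name): name is "side" or "top" or "wrist"; returns (picture, depth): 420x560x3 uint8, red, green, blue; 420x560 float32, mm along the optical axis (not along the pixel's ray), 0 where there is no reading.
- camera_info(name): a dict with "mtx" (3x3 intrinsics, pixels), "dist_coeffs" ([k1, k2, p1, p2, k3] as OpenCV has them; the pictures are not rectified), "R" (3x3) and "t" (3): a world point X has camera coordinates R X + t. Camera axes: x right, y down, z forward; pixel columns grow to the right and rows downward; lengths in mm; the calibration is good to about 2 mm. A picture is of the moment at which its call begins: read the wrist's pose just before it. camera_info takes no time and is no camera call; for the wrist camera it gives the pose at the moment of the call.
- sign_off(): hands the job in, once; it reports no verdict.
The state is a dict: "time": time; "joints": joint angles; "qd": joint speeds; "effort": joint torques, N m; "position": TCP position; "ee_rot": TCP orientation; "wrist_force": force on the tool from outside, world axes, zero at the start; "ft_torque": the same for the moment, N m; "width": opening from 0.0 (shut) to 1.0 (fully open).
Only numpy, scipy, OpenCV 4.12 (cv2) and the standard library are available. Lean on these libraries where they do the work, as an engineer would, in place of code of your own. Each camera call takes 0.05 s, during which the arm holds its last target. There are 200 camera calls.

## Working session

There is one attempt and no reset: what is moved stays moved. The work goes in short steps, Python scripts to look and compute and a tool call to move; the robot and the scene stay as the last step left them, time stands still between calls to the robot, and variables do not carry over. Pictures are saved under pics/ and viewed, on a budget of 10 in all, crops included, one or two more only if the job needs it, and the job is handed in when it is done.

Besides the shell and the picture viewer there is one more tool, called after "Emit:" as name([rows], argument=value, ...), one row to a line, values as JSON. play_rows: Moves the arm, as the interface text tells. Its arguments: {"type":"object","properties":{"steps":{"type":"array","items":{"type":"array"}},"force":{"type":"number"}},"required":["steps"]}

```bash
mkdir -p pics
python3 - <<'E'
from plant import *
import cv2,numpy as np
print(get_state())
for n in("side","top"):
    im,d=get_image(n); cv2.imwrite(f"pics/{n}0.png",cv2.cvtColor(im,cv2.COLOR_RGB2BGR)); np.savez(f"{n}0.npz",im=im,d=d,**{k:np.array(v) for k,v in camera_info(n).items()})
    print(n,camera_info(n))
E
```

```text
{'time': 0.0, 'joints': array([ 1.03828872e+00,  3.09008448e-01,  1.63521800e+00, -3.95851608e-05,
        1.19968035e+00, -6.96663315e-02]), 'qd': array([ 0.00145964, -0.00088753, -0.00044887, -0.00011285,  0.00139811,
       -0.00036875]), 'effort': array([ 1.75342571e-03, -4.15260923e+01, -2.76661170e+01,  1.39174012e-04,
        1.04159579e-02,  2.42370783e-05]), 'position': array([278.64986092, 558.51482949, 230.02994335]), 'ee_rot': array([-0.60095547,  0.60174043,  0.37127658, -0.3727126 ]), 'wrist_force': array([-0.54933508, -0.02929396,  0.71091306]), 'ft_torque': array([-0.02693585, -0.05739264, -0.00332911]), 'width': 0.9997119810254865}
side {'mtx': array([[418.55202681,   0.        , 271.36431265],
       [  0.        , 418.55202681, 211.69271965],
       [  0.        ,   0.        ,   1.        ]]), 'dist_coeffs': array([-0.04857631,  0.        ,  0.        ,  0.        ,  0.        ]), 'R': array([[ 0.96290566, -0.26974221,  0.00719961],
       [-0.13622854, -0.50898368, -0.84992788],
       [ 0.23292591,  0.81741957, -0.52684986]]), 't': array([-531.57606861,  193.49457031,  895.68868106])}
top {'mtx': array([[418.65422957,   0.        , 274.92531853],
       [  0.        , 418.65422957, 205.92611794],
       [  0.        ,   0.        ,   1.        ]]), 'dist_coeffs': array([-0.08249462,  0.        ,  0.        ,  0.        ,  0.        ]), 'R': array([[-0.01328067, -0.99990328, -0.0041291 ],
       [-0.99398681,  0.01365074, -0.10864567],
       [ 0.10869153,  0.00266138, -0.99407196]]), 't': array([ 108.8516055 ,  581.02718268, 1095.23556658])}
```

View pics/side0.png

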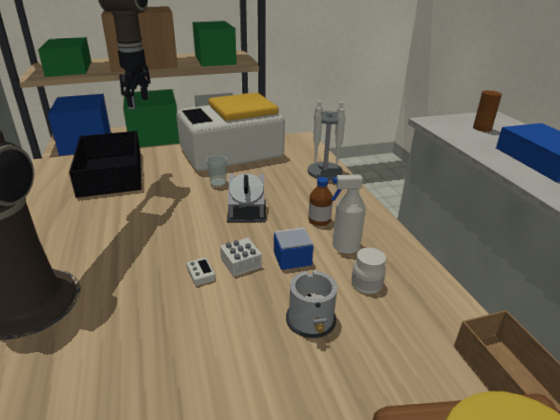

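View pics/top0.png

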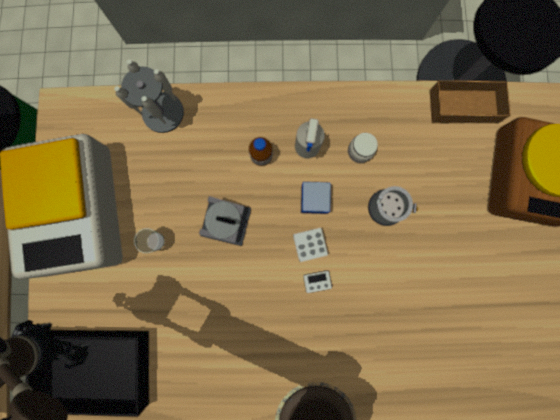

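Side: lid on its rest at (247,190), pot at (313,300) with the stopcock at (320,322). Top: lid at (226,219), pot at (395,206) with the stopcock to the right, at (415,209). Next I enlarge both and use depth.

```bash
cat > h.py <<'E'
import cv2,numpy as np
from scipy.spatial.transform import Rotation as Ro
def load(n):
    return dict(np.load(f"{n}.npz"))
def cloud(c):
    h,w=c['d'].shape; v,u=np.mgrid[:h,:w]
    p=cv2.undistortPoints(np.stack([u,v],-1).reshape(-1,1,2).astype(float),c['mtx'],c['dist_coeffs']).reshape(h,w,2)
    P=np.dstack([p,np.ones((h,w))])*c['d'][...,None]
    return (P-c['t'])@c['R']      # R^T (P-t)
def proj(c,X):
    return cv2.projectPoints(np.atleast_2d(X).astype(float),cv2.Rodrigues(c['R'])[0],c['t'],c['mtx'],c['dist_coeffs'])[0].reshape(-1,2)
def q2R(q): return Ro.from_quat(np.roll(q,-1)).as_matrix()
E
python3 - <<'E'
from h import *
T=load('top0');S=load('side0')
a=cv2.resize(T['im'][190:250,195:257],None,fx=6,fy=6,interpolation=2)
b=cv2.resize(T['im'][180:240,362:424],None,fx=6,fy=6,interpolation=2)
c=cv2.resize(S['im'][165:225,217:279],None,fx=6,fy=6,interpolation=2)[:230]
d=cv2.resize(S['im'][265:335,280:345],None,fx=5,fy=5,interpolation=2)[:230]
W=np.hstack([a,b]); L=np.hstack([c,d]); L=np.pad(L,((0,0),(0,max(0,W.shape[1]-L.shape[1])),(0,0)))
cv2.imwrite('pics/crops.png',np.vstack([W,L])[...,::-1])
for n,C,(u0,u1,v0,v1),(x0,x1,y0,y1) in(('T',T,(195,257,190,250),(362,424,180,240)),('S',S,(217,279,165,225),(280,345,265,335))):
    X=cloud(C)
    R=X[v0:v1,u0:u1].reshape(-1,3); R=R[(R[:,2]>40)&(R[:,2]<180)]
    # ransac plane
    best=None;rng=np.random.default_rng(0)
    for _ in range(1500):
        p=R[rng.choice(len(R),3,False)];nn=np.cross(p[1]-p[0],p[2]-p[0]);l=np.linalg.norm(nn)
        if l<200: continue
        nn/=l; nn*=np.sign(nn[2]); 
        if abs(np.degrees(np.arccos(nn[2]))-30)>10: continue
        m=abs((R-p[0])@nn)<2
        if best is None or m.sum()>best.sum(): best=m
    Q=R[best];c0=Q.mean(0);nn=np.linalg.svd(Q-c0)[2][2];nn*=np.sign(nn[2])
    print(n,'lid plane',c0,nn,np.degrees(np.arccos(nn[2])),'az',np.degrees(np.arctan2(nn[1],nn[0])),len(Q),len(R))
    H=(R-c0)@nn; hp=R[(H>15)&(H<45)&(R[:,2]>60)]; 
    if len(hp)>3: print(' handle pts',len(hp),hp.mean(0),np.linalg.svd(hp-hp.mean(0))[2][0],'Hmax',np.sort(H[(H<50)])[-5:])
    P=X[y0:y1,x0:x1].reshape(-1,3); r=P[(P[:,2]>86)&(P[:,2]<95)]
    f=lambda s:s
    from scipy.optimize import least_squares
    (cx,cy),rad=cv2.minEnclosingCircle(r[:,:2].astype(np.float32))
    print(n,'rim',cx,cy,rad,np.median(r[:,2]),len(r),r.mean(0)); 
    s=P[(P[:,2]>35)&(P[:,2]<66)]; dd=np.hypot(s[:,0]-cx,s[:,1]-cy); s=s[(dd>58)&(dd<80)]
    if len(s): print('  stopcock az',np.degrees(np.arctan2(*(s.mean(0)[:2]-[cx,cy])[::-1])),len(s))
E
```

```text
T lid plane [545.6377409  237.5758364   81.03070386] [-0.10931473 -0.5008957   0.8585766 ] 30.842862403250273 az -102.31111666468324 633 1286
 handle pts 83 [540.90868871 223.09260764 108.29244376] [-0.23072434 -0.87281396 -0.43007218] Hmax [35.60948445 35.77282705 35.99237489 36.06858376 37.30635041]
T rim 577.1586303710938 -208.38624572753906 47.344051361083984 89.38492646121617 363 [ 576.12122607 -210.22270109   89.21952059]
  stopcock az -96.4616761840678 32
S lid plane [543.60499053 232.69690979  79.21035299] [-0.1248448  -0.48064234  0.86798429] 29.774761280284462 az -104.5605699381687 499 1218
 handle pts 63 [538.39170959 215.40664818 105.79506112] [-0.19247127 -0.74292969 -0.64110084] Hmax [35.93195554 36.22803269 36.69488577 37.02443288 37.13821519]
S rim 577.512451171875 -209.89834594726562 48.744300842285156 90.00124758101325 588 [ 576.37579332 -213.66777893   89.73034266]
  stopcock az -98.28078741608043 139
```

View pics/crops.png

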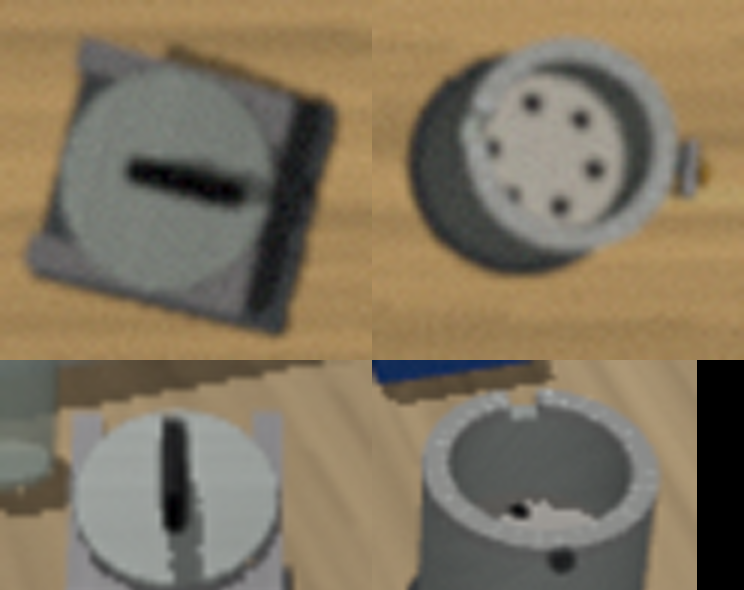

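Run:
```python
from h import *
from scipy.optimize import least_squares
T=load('top0');S=load('side0')
q=np.array([-0.60095547,0.60174043,0.37127658,-0.3727126]); R=q2R(q);print(R.round(3))
def tri(ut,us):
    f=lambda X:np.r_[proj(T,X)[0]-ut,proj(S,X)[0]-us]
    r=least_squares(f,[560,0,60]);return r.x,r.fun
print('disc top centre',tri([222.2,219.7],[246,187.6]))
# ray at plane z=90
def ray(C,uv,z):
    p=cv2.undistortPoints(np.array([[uv]],float),C['mtx'],C['dist_coeffs'])[0,0]
    d=C['R'].T@np.r_[p,1]; o=-C['R'].T@C['t']; return o+d*(z-o[2])/d[2]
# rim ellipse outer: top crop 
for n,C,nt in(('T',T,[379.9,197]),('S',S,[309.7,274.2])):
    X=ray(C,nt,90);print(n,'notch',X,[np.degrees(np.arctan2(X[1]+y,X[0]-577)) for y in(208.5,211)])
# rim outline fit: project circle & overlay check by reading extents
th=np.linspace(0,2*np.pi,200)
for c in([577,-209,90],[575,-211,90]):
    P=np.c_[c[0]+46*np.cos(th),c[1]+46*np.sin(th),0*th+90]
    for n,C,(u0,v0,s,ox,oy) in(('T',T,(362,180,6,372,0)),('S',S,(280,265,5,372,360))):
        p=(proj(C,P)-[u0,v0]+.5)*s+[ox,oy];print(n,c,p.min(0),p.max(0))
```

```text
[[ 0.446 -0.001 -0.895]
 [ 0.895 -0.002  0.446]
 [-0.002 -1.     0.   ]]
disc top centre (array([543.72477265, 237.17635594,  78.06550306]), array([ 0.01090619, -0.06489948, -0.07141583,  0.00636362]))
T notch [ 595.4557052  -169.17368316   90.        ] [np.float64(64.85949626157498), np.float64(66.19071018834563)]
S notch [ 582.9678424  -173.62167116   90.        ] [np.float64(80.29045484839791), np.float64(80.92869086016572)]
T [577, -209, 90] [469.78265491  40.32698594] [681.98150198 253.80377726]
S [577, -209, 90] [421.46354031 391.99810318] [658.86438758 552.37763925]
T [575, -211, 90] [474.60412282  44.87044021] [686.78893533 258.41442392]
S [575, -211, 90] [418.12127807 395.90380909] [656.11808993 557.10074113]
```

Emit:
play_rows([
  [[-2.5, 0, -5], 0.17, -1],
  [[-5, 0, -10], 0.34, -1],
  [[-7.5, 0, -15], 0.5, -1],
  [[-10, 0, -20], 0.67, -1],
  [[-12, 0, -25], 0.84, -1],
  [[-14, 0, -30], 1.0, -1],
  [[-16, 0, -34], 1.17, -1],
  [[-17.5, 0, -37], 1.3, -1],
  [[-18, 0, -38.3], 1.34, -1],
  [[-18, 0, -38.3], 1.34, -1],
], force=40)

```text
time: 1.35
position: [541.0, 226.3, 230.1]
ee_rot: [-0.702, 0.703, -0.083, 0.081]
wrist_force: [-1.8, 0.1, -0.4]
width: 0.996
```

```bash
cat > snap.py <<'E'
import sys
from plant import *
from h import *
n=sys.argv[1]; k=sys.argv[2]
s=get_state(); ci=camera_info(n); im,d=get_image(n)
np.savez(f"{k}.npz",im=im,d=d,**{a:np.array(b) for a,b in ci.items()})
cv2.imwrite(f"pics/{k}.png",im[...,::-1])
print(s['time'],s['position'].round(1),q2R(s['ee_rot']).round(3).tolist(),s['joints'].round(2),'cam at',(-ci['R'].T@ci['t']).round(0))
E
python3 snap.py wrist w1
```

```text
1.35 [541.  226.3 230.1] [[0.973, -0.002, 0.23], [-0.23, -0.002, 0.973], [-0.002, -1.0, -0.002]] [ 0.32  0.24  1.73 -0.    1.18  0.55] cam at [560. 303. 373.]
```

View pics/w1.png

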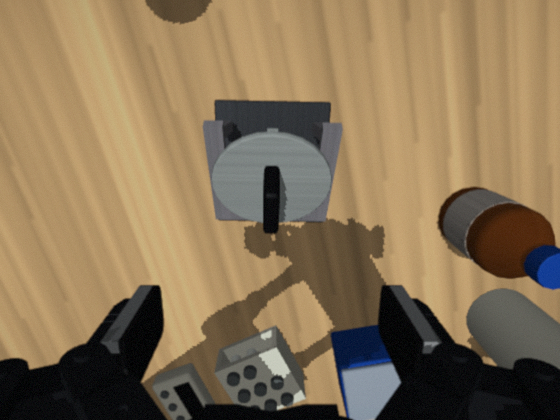

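Wrist view: disc (213–330, 131–222) centred about (271,177), handle bar from (271,168) to (271,231), key at (272,131). Now I fit the lid pose to it.

Run:
```python
from h import *
from scipy.optimize import least_squares
W=load('w1');T=load('top0');S=load('side0')
def pose(p):
    az,t=p[3],p[4]; n=np.r_[np.sin(t)*np.cos(az),np.sin(t)*np.sin(az),np.cos(t)]
    x=np.r_[-np.cos(t)*np.cos(az),-np.cos(t)*np.sin(az),np.sin(t)]
    return np.c_[x,np.cross(n,x),n]
th=np.linspace(0,2*np.pi,180)
def ext(C,p,r=48,z=6):
    P=p[:3]+np.c_[r*np.cos(th),r*np.sin(th),0*th+z]@pose(p).T
    return proj(C,P)
def f(p):
    w=ext(W,p); b=proj(W,p[:3]+np.array([[22,0,40],[-22,0,40]])@pose(p).T)
    tc=ext(T,p);sc=ext(S,p)
    mid=lambda e:(e.min(0)+e.max(0))/2
    return np.r_[w[:,0].min()-213,w[:,0].max()-330,w[:,1].min()-131, b[:,0]-[271,271],b[1,1]-231,
      mid(tc)-[222.2,219.7],mid(sc)-[246,187.6],(p[4]-np.pi/6)*100]
r=least_squares(f,[544,240,73,np.radians(-103.4),np.pi/6]);p=r.x
print(p[:3],np.degrees(p[3:]),r.fun.round(1))
A=pose(p);print('handle',p[:3]+28*A[:,2],'grip33',p[:3]+33*A[:,2]); print(A.round(3))
X=cloud(W); m=X[140:165,225:320].reshape(-1,3);m=m[m[:,2]>20];c=m.mean(0);n=np.linalg.svd(m-c)[2][2];n*=np.sign(n[2]);print('depth plane n',n,np.degrees([np.arccos(n[2]),np.arctan2(n[1],n[0])]),'plane offset vs model top', (c-(p[:3]+6*A[:,2]))@A[:,2])
```

```text
[544.92859906 240.12044137  71.0618793 ] [-103.5542309    29.89767535] [-1.2  0.8  0.5  0.3  0.  -0.5 -0.3 -0.2  0.1  0.8 -0.2]
handle [541.65763508 226.55248336  95.33555455] grip33 [541.07353437 224.12963372  99.67013942]
[[ 0.203 -0.972 -0.117]
 [ 0.843  0.234 -0.485]
 [ 0.498  0.     0.867]]
depth plane n [-0.22688899 -0.94284836  0.24404582] [  75.87454813 -103.53051304] plane offset vs model top 5.7053896984566945
```

Emit:
play_rows([
  [[0, 2, -0.1], 0, 0],
  [[0, 5, -0.2], 0, 0],
  [[0, 8, -0.3], 0, 0],
  [[0, 10.5, -0.4], 0, 0],
  [[0.05, 12.5, -0.4], 0, 0],
  [[0.05, 13.8, -0.4], 0, 0],
  [[0.05, 14.6, -0.4], 0, 0],
  [[0.05, 14.6, -0.4], 0, 0.3],
  [[0.05, 14.6, -0.4], 0, 1],
  [[0.05, 14.6, -0.4], 0, 1],
], force=40)

```text
time: 2.65
position: [540.5, 222.9, 85.1]
ee_rot: [-0.702, 0.703, -0.082, 0.081]
wrist_force: [-0.3, -0.8, 0.7]
width: 0.132
```

```bash
python3 snap.py wrist w2
```

```text
2.65 [540.5 222.9  85.1] [[0.973, -0.001, 0.229], [-0.229, -0.001, 0.973], [-0.0, -1.0, -0.001]] [ 0.32  0.41  1.83 -0.    0.91  0.55] cam at [559. 300. 228.]
```

View pics/w2.png

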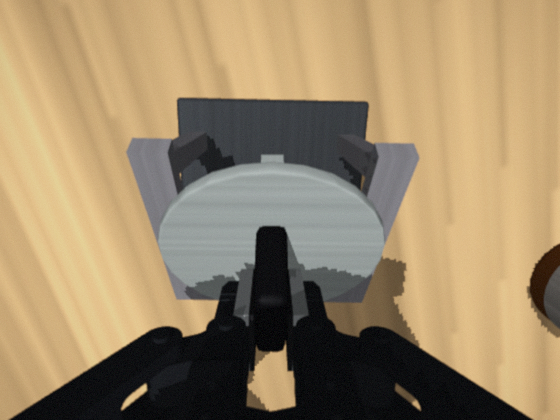

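Fingers are closed on the bar around (271,310), with the lid disc centred near (271,235). Lifting it square to the slope.

Emit:
play_rows([
  [[0, 0, 0], 0, 1],
  [[0, 0, 0], 0, 1],
  [[0, -0.4, -0.25], 0, 1],
  [[0, -1.3, -0.75], 0, 1],
  [[0, -2.6, -1.5], 0, 1],
  [[0, -4.4, -2.5], 0, 1],
  [[0, -6.5, -3.5], 0, 1],
  [[0, -9.5, -4], 0, 1],
  [[0, -12, -4], 0, 1],
  [[0, -13, -4], 0, 1],
], force=60)

```text
time: 3.95
position: [532.8, 183.8, 218.5]
ee_rot: [0.703, -0.702, 0.08, -0.083]
wrist_force: [-0.1, 0.5, -2.0]
width: 0.126
```

```bash
python3 snap.py wrist w3; python3 -c "
from plant import *;s=get_state();print(s['wrist_force'],s['ft_torque'],s['width'])"
```

```text
3.95 [532.8 183.8 218.5] [[0.973, 0.004, 0.23], [-0.23, 0.0, 0.973], [0.004, -1.0, 0.001]] [ 0.26  0.2   1.8  -0.    1.14  0.49] cam at [551. 260. 362.]
[ 0.00990298 -0.36249983 -1.80037801] [-0.02796463 -0.0277824  -0.03772545] 0.1301243633028406
```

View pics/w3.png

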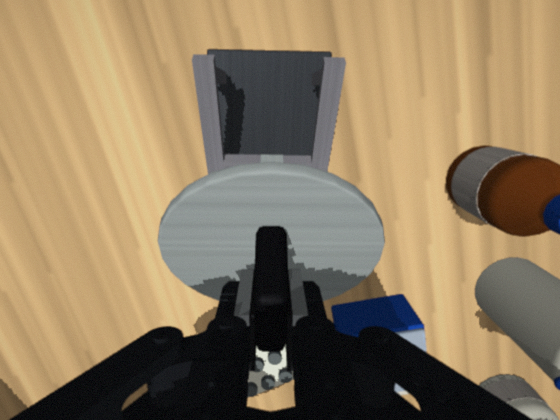

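Lid held securely, still tilted 30°; the tool can only turn about the vertical, so I'll set it on clear bench to fall level, then regrip.

Emit:
play_rows([
  [[-0.1, 0, -2.5], 0, 1],
  [[-0.3, 0, -7], 0, 1],
  [[-0.6, 0, -12], 0, 1],
  [[-0.9, 0, -17], 0, 1],
  [[-1.1, 0, -22], 0, 1],
  [[-1.4, 0, -27], 0, 1],
  [[-1.6, 0, -31.5], 0, 1],
  [[-1.8, 1, -35], 0, 1],
  [[-1.9, 3, -36.8], 0, 1],
  [[-1.9, 5.5, -36.8], 0, 1],
])

```text
time: 5.25
position: [429.7, -171.3, 162.7]
ee_rot: [0.702, -0.702, 0.081, -0.084]
wrist_force: [-0.8, 0.1, -2.2]
width: 0.123
```

Emit:
play_rows([
  [[0, 2, 0], 0, 1],
  [[0, 4, 0], 0, 1],
  [[0, 6, 0], 0, 1],
  [[0, 7.5, 0], 0, 1],
  [[0, 9, 0], 0, 1],
  [[0, 10, 0], 0, 1],
  [[0, 10.6, 0], 0, 1],
  [[0, 10.9, 0], 0, 1],
  [[0, 11, 0], 0, 1],
  [[0, 11, 0], 0, 1],
])

```text
time: 6.5
position: [430.6, -171.5, 53.0]
ee_rot: [0.702, -0.702, 0.081, -0.085]
wrist_force: [0.6, -0.2, -2.6]
width: 0.127
```

Emit:
play_rows([
  [[0, 0.3, 0], 0, 1],
  [[0, 0.5, 0], 0, 1],
  [[0, 0.7, 0], 0, 1],
  [[0, 0.9, 0], 0, 1],
  [[0, 1.1, 0], 0, 1],
  [[0, 1.2, 0], 0, 1],
  [[0, 1.3, 0], 0, 1],
  [[0, 1.4, 0], 0, 1],
  [[0, 1.4, 0], 0, 1],
  [[0, 1.4, 0], 0, 1],
], force=20)

```text
time: 7.75
position: [430.7, -171.5, 39.0]
ee_rot: [-0.702, 0.702, -0.08, 0.085]
wrist_force: [-0.0, -0.9, -3.4]
width: 0.126
```

Emit:
play_rows([
  [[0, 0.1, 0], 0, 1],
  [[0, 0.2, 0], 0, 1],
  [[0, 0.3, 0], 0, 1],
  [[0, 0.4, 0], 0, 1],
  [[0, 0.5, 0], 0, 1],
  [[0, 0.5, 0], 0, 1],
  [[0, 0.5, 0], 0, 1],
  [[0, 0.5, 0], 0, 1],
  [[0, 0.5, 0], 0, 1],
  [[0, 0.5, 0], 0, 1],
])

```text
time: 9.0
position: [430.9, -171.6, 35.2]
ee_rot: [0.702, -0.702, 0.081, -0.085]
wrist_force: [-3.3, 0.8, 8.3]
width: 0.128
```

Contact (10 N). Ease the grip so it tips flat between the fingers.

Emit:
play_rows([
  [[0, -0.1, 0], 0, 1],
  [[0, -0.1, 0], 0, 0.7],
  [[0, -0.1, 0], 0, 0.6],
  [[0, -0.1, 0], 0, 0.5],
  [[0, -0.1, 0], 0, 0.5],
  [[0, -0.1, 0], 0, 0.5],
  [[0, -0.1, 0], 0, 0.5],
  [[0, -0.1, 0], 0, 0.5],
  [[0, -0.1, 0], 0, 0.5],
  [[0, -0.1, 0], 0, 0.5],
])

```text
time: 10.25
position: [430.9, -171.6, 36.3]
ee_rot: [0.702, -0.702, 0.081, -0.085]
wrist_force: [-0.1, 0.1, 1.1]
width: 0.249
```

```bash
python3 snap.py wrist w4;python3 snap.py side s4; python3 snap.py top t4
python3 - <<'E'
from h import *
a=cv2.imread('pics/w4.png');c=load('s4');t=load('t4')
uv=proj(c,[430,-171,20])[0].astype(int); b=c['im'][max(0,uv[1]-70):uv[1]+35,uv[0]-70:uv[0]+70,::-1]
p=proj(t,[577,-209,90])[0].astype(int); d=t['im'][p[1]-26:p[1]+26,p[0]-35:p[0]+35,::-1]
r=lambda x:cv2.resize(x,(240,int(x.shape[0]*240/x.shape[1])),interpolation=2)
z=np.vstack([r(b),r(d)])[:420]; z=np.pad(z,((0,420-len(z)),(0,0),(0,0)))
cv2.imwrite('pics/m4.png',np.hstack([a,z]))
E
```

```text
10.25 [ 430.9 -171.6   36.3] [[0.973, 0.006, 0.232], [-0.232, -0.001, 0.973], [0.006, -1.0, 0.001]] [-0.47  0.3   2.13  0.    0.71 -0.24] cam at [449. -95. 180.]
10.3 [ 430.9 -171.6   36.3] [[0.973, 0.006, 0.232], [-0.232, -0.001, 0.973], [0.006, -1.0, 0.001]] [-0.47  0.3   2.13  0.    0.71 -0.24] cam at [ 330. -777.  640.]
10.35 [ 430.9 -171.6   36.3] [[0.973, 0.006, 0.232], [-0.232, -0.001, 0.973], [0.006, -1.0, 0.001]] [-0.47  0.3   2.13  0.    0.71 -0.24] cam at [ 460.   98. 1152.]
```

View pics/m4.png

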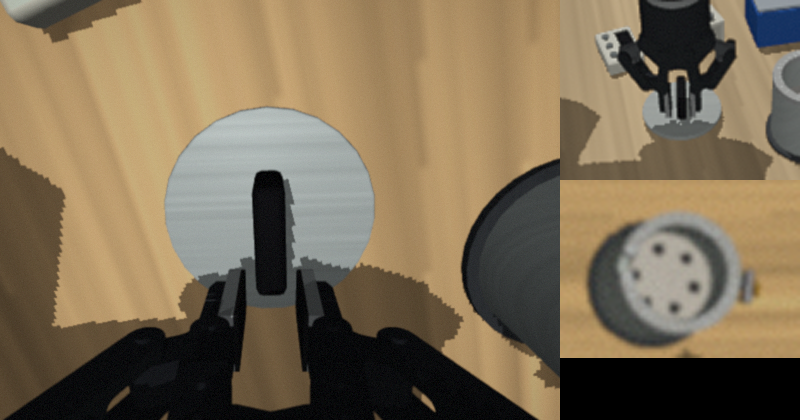

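Lid lies flat: disc centred at (270,207), radius ~105 px, bar from (268,172) to (271,294); the fingers are near the bar's lower end.

Run:
```python
from h import *
from scipy.optimize import least_squares
W=load('w4');th=np.linspace(0,2*np.pi,180)
def f(p):
    e=proj(W,np.c_[p[0]+48*np.cos(th),p[1]+48*np.sin(th),0*th+p[2]])
    x=np.r_[np.cos(p[3]),np.sin(p[3])]
    b=proj(W,np.c_[np.array([p[:2]+22*x,p[:2]-22*x]),[p[2]+34]*2])
    return np.r_[e.min(0)-[165,106],e[:,0].max()-375,b.ravel()-[268,171,271,294]]
r=least_squares(f,[435,-150,18,1.33]);p=r.x;print(p[:3],np.degrees(p[3]),r.fun.round(1))
d=p[:2]-[430.9,-171.6]; print('tool x,z shift',d@[.973,-.232],d@[.232,.973])
```

```text
[ 437.52749482 -144.22043873   16.14678125] 77.88053856604617 [-0.7 -5.4 -0.2  0.5  8.2  0.2 -4. ]
tool x,z shift 0.09649424291737102 28.177891915494797
```

Run:
```python
from h import *
W=load('w4');X=cloud(W)
for (u0,u1) in((185,240),(300,355)):
    m=X[160:240,u0:u1].reshape(-1,3);print('z rows',X[130:280:15,(u0+u1)//2,2].round(1), 'y',X[130:280:15,(u0+u1)//2,1].round(0))
m=np.vstack([X[150:250,185:245].reshape(-1,3),X[150:250,300:355].reshape(-1,3)])
A=np.c_[m[:,:2]-[437,-148],np.ones(len(m))];s=np.linalg.lstsq(A,m[:,2],rcond=None)[0];print('slopes deg',np.degrees(s[:2]),'z',s[2],'std',(m[:,2]-A@s).std())
print('bench z',np.median(X[20:80,200:350,2]),'bar top z along',X[175:295:15,269,2].round(1), X[175:295:15,269,1].round(0))
```

```text
z rows [18.  19.2 19.9 18.5 18.4 19.2 18.4 20.  19.2 19.3] y [-103. -109. -115. -122. -128. -135. -142. -148. -156. -163.]
z rows [20.4 19.7 18.4 18.8 19.3 19.4 19.3 19.3 19.3 19.5] y [-114. -121. -127. -134. -140. -147. -154. -161. -168. -176.]
slopes deg [1.72215058 7.41113719] z 18.166960974204446 std 9.195877041841582
bench z 0.797657802115308 bar top z along [31.8 52.6 53.  54.3 52.7 53.2 52.9 53.1] [-125. -126. -131. -136. -142. -148. -154. -160.]
```

Run:
```python
from h import *
W=load('w4');X=cloud(W)[90:300,150:390]
P=X[(X[...,2]>15)&(X[...,2]<24)][:,:2]
# circle through upslope-visible boundary: directional extremes
c=np.array([437.,-146]); 
from scipy.optimize import least_squares
P=P[np.hypot(*(P-c).T)<60]
ang=np.arctan2(*(P-c).T[::-1]); E=[]
for a in np.radians(np.arange(-10,175,5)):
    s=P[abs(ang-a)<.05]
    if len(s): E.append(s[np.argsort(np.hypot(*(s-c).T))[-2]])
E=np.array(E); r=least_squares(lambda p:np.hypot(*(E-p[:2]).T)-p[2],[437,-146,48],loss='soft_l1'); print('circle',r.x,len(E))
r=least_squares(lambda p:np.hypot(*(E-p[:2]).T)-47.7,[437,-146],loss='soft_l1');c=r.x;print(c)
B=X[(X[...,2]>48)&(X[...,2]<56)&(np.abs(np.mgrid[90:300,150:390][1]-270)<16)][:,:2]
print('bar',B.mean(0),B.shape); s=np.linalg.svd(B-B.mean(0),full_matrices=False)[2][0];l=(B-B.mean(0))@s;print(np.degrees(np.arctan2(s[1],s[0])),l.min(),l.max(),'mid',B.mean(0)+s*(l.min()+l.max())/2)
d=c-[430.9,-171.6]; print('tool x,z shift',d@[.973,-.232],d@[.232,.973])
```

```text
circle [ 436.86428184 -146.1562364    47.5242932 ] 37
[ 436.82700905 -146.37724618]
bar [ 437.42556528 -144.63188138] (3331, 2)
-102.69460819611488 -20.474669699747665 23.51679137779 mid [ 437.09130547 -146.11576024]
tool x,z shift -0.08469908325992634 25.91680556991859
```

Emit:
play_rows([
  [[0, 0, 0.5], 0, 0.3],
  [[0, 0, 1.3], -0.01, 0.3],
  [[0, 0, 2.1], -0.01, 0.3],
  [[0, 0.4, 2.6], -0.01, 0.3],
  [[0, 0.9, 2.6], -0.01, 0.3],
  [[0, 1.2, 2.6], -0.01, 0.3],
  [[0, 1.2, 2.6], -0.01, 0.3],
  [[0, 1.2, 2.6], -0.01, 1],
  [[0, 1.2, 2.6], -0.01, 1],
  [[0, 1.2, 2.6], -0.01, 1],
], force=40)

```text
time: 11.65
position: [437.0, -146.5, 24.4]
ee_rot: [-0.703, 0.703, -0.077, 0.081]
wrist_force: [-1.8, -0.6, -0.1]
width: 0.137
```

Emit:
play_rows([
  [[0, 0, 0], 0, 1],
  [[0, 0, 0], 0, 1],
  [[0, -0.5, 0], 0, 1],
  [[0, -1.5, 0], 0, 1],
  [[0, -3, 0], 0, 1],
  [[0, -5, 0], 0, 1],
  [[0, -8, 0], 0, 1],
  [[0, -11, 0], 0, 1],
  [[0, -13, 0], 0, 1],
  [[0, -14, 0], 0, 1],
], force=60)

```text
time: 12.9
position: [437.1, -146.7, 166.6]
ee_rot: [-0.702, 0.703, -0.076, 0.082]
wrist_force: [0.3, -0.4, -3.0]
width: 0.129
```

```bash
python3 snap.py wrist w5;python3 snap.py side s5
python3 - <<'E'
from h import *
c=load('s5'); uv=proj(c,[577,-209,90])[0].astype(int); b=c['im'][uv[1]-30:uv[1]+22,uv[0]-32:uv[0]+33]
b=cv2.resize(b,None,fx=9,fy=9,interpolation=2)
# reference marks: predicted outer rim points at azimuths
for a in range(40,125,10):
    P=proj(c,[577+46*np.cos(np.radians(a)),-209+46*np.sin(np.radians(a)),90])[0]
    q=((P-[uv[0]-32,uv[1]-30]+.5)*9).astype(int); cv2.circle(b,tuple(map(int,q)),2,(255,0,0) if a%20 else (0,255,0),-1)
cv2.imwrite('pics/notch.png',b[...,::-1])
E
```

```text
12.9 [ 437.1 -146.7  166.6] [[0.975, 0.009, 0.222], [-0.222, -0.002, 0.975], [0.009, -1.0, -0.0]] [-0.42  0.06  2.07  0.    1.   -0.2 ] cam at [454. -70. 310.]
12.95 [ 437.4 -146.9  167.1] [[0.975, 0.009, 0.222], [-0.222, -0.003, 0.975], [0.01, -1.0, -0.0]] [-0.42  0.06  2.07  0.    1.   -0.2 ] cam at [ 330. -777.  640.]
```

View pics/notch.png

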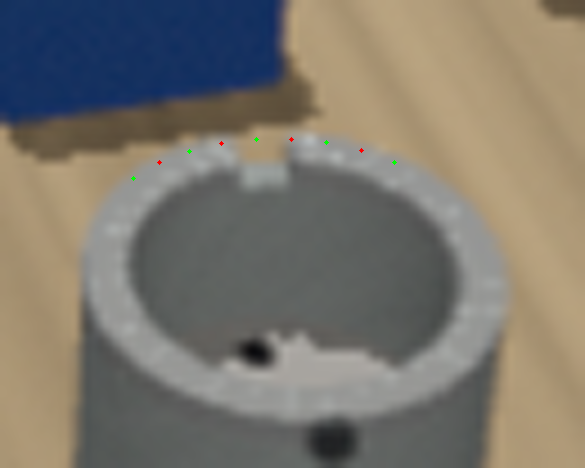

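Notch gap seen at x 238–290 in the crop, between my 70° and 90° marks: azimuth about 78°; the lid key is at about 77°. Refining the rim centre.

Run:
```python
from h import *
from scipy.optimize import minimize
for n in('top0','t4','side0','s5','w4','w5'):
    X=cloud(load(n)).reshape(-1,3); d=np.hypot(X[:,0]-577,X[:,1]+209)
    P=X[(X[:,2]>86.5)&(X[:,2]<94)&(d<56)]
    if len(P)<30: print(n,len(P));continue
    f=lambda c:np.mean(np.clip(abs(np.hypot(P[:,0]-c[0],P[:,1]-c[1])-41)-5,0,4))
    g=min(((f((a,b)),a,b) for a in np.arange(568,586,.5) for b in np.arange(-218,-200,.5)))
    best=[(a,b) for a in np.arange(568,586,.5) for b in np.arange(-218,-200,.5) if f((a,b))<g[0]+.03]
    print(n,len(P),np.median(P[:,2]),g,np.mean(best,0),np.std(best,0))
```

```text
top0 329 89.52542718731381 (np.float64(0.10101311680243784), np.float64(578.0), np.float64(-207.0)) [ 578.23333333 -206.93333333] [0.51207638 0.57348835]
t4 350 89.05612029956606 (np.float64(0.11210581160581208), np.float64(578.5), np.float64(-207.0)) [ 578.16666667 -207.13333333] [0.59628479 0.49888765]
side0 569 90.06520993794989 (np.float64(0.10211994957812581), np.float64(578.0), np.float64(-208.5)) [ 577.85 -208.65] [0.45 0.45]
s5 570 89.940437825363 (np.float64(0.11897047974588464), np.float64(578.0), np.float64(-208.5)) [ 577.75 -208.6 ] [0.51234754 0.37416574]
w4 0
w5 5666 90.55812895479167 (np.float64(0.05653704395632745), np.float64(578.0), np.float64(-207.5)) [ 577.94444444 -207.33333333] [0.36851387 0.47140452]
```

Run:
```python
from h import *
X=cloud(load('w5')).reshape(-1,3);c=np.array([578,-207.5])
d=X[:,:2]-c;r=np.hypot(*d.T);m=(r>37.5)&(r<45)&(X[:,2]>70)&(X[:,2]<96)
a=np.degrees(np.arctan2(d[:,1],d[:,0]));
for b in range(40,126,3):
    k=m&(abs(a-b)<1.5); print(b,k.sum(),(X[k,2]>87).sum(),end=' | ')
```

```text
40 42 42 | 43 40 40 | 46 41 41 | 49 41 41 | 52 46 46 | 55 37 37 | 58 40 40 | 61 45 45 | 64 37 37 | 67 46 44 | 70 129 70 | 73 46 9 | 76 33 0 | 79 33 0 | 82 13 0 | 85 9 2 | 88 38 34 | 91 39 38 | 94 46 45 | 97 40 38 | 100 48 40 | 103 57 44 | 106 52 40 | 109 55 40 | 112 56 44 | 115 68 44 | 118 58 37 | 121 67 42 | 124 54 42 |
```

Emit:
play_rows([
  [[1.5, 0, -0.3], 0, 1],
  [[4, 0, -0.7], -0.01, 1],
  [[7, 0, -1.3], -0.02, 1],
  [[10, 0, -1.9], -0.025, 1],
  [[12.5, 0, -2.3], -0.025, 1],
  [[14.2, 0, -2.6], -0.025, 1],
  [[15.1, 0.5, -2.8], -0.025, 1],
  [[15.1, 1.8, -2.8], -0.025, 1],
  [[15.1, 3, -2.8], -0.025, 1],
  [[15.1, 3.5, -2.8], -0.025, 1],
])

```text
time: 14.25
position: [576.6, -206.9, 130.2]
ee_rot: [-0.704, 0.704, -0.069, 0.072]
wrist_force: [-0.1, 0.4, -2.8]
width: 0.127
```

```bash
python3 snap.py wrist w6;python3 snap.py side s6
python3 - <<'E'
from h import *
c=load('s6'); uv=proj(c,[577,-209,100])[0].astype(int); b=c['im'][uv[1]-36:uv[1]+30,uv[0]-35:uv[0]+35,::-1]
b=cv2.resize(b,(380,358),interpolation=2)
a=cv2.imread('pics/w6.png')[:358,60:480]
cv2.imwrite('pics/m6.png',np.hstack([a,b]))
s=1
X=cloud(load('w6')).reshape(-1,3); P=X[(X[:,2]>115)&(X[:,2]<125)];
E
```

```text
14.25 [ 576.6 -206.9  130.2] [[0.98, 0.005, 0.198], [-0.198, -0.001, 0.98], [0.005, -1.0, 0.0]] [-0.42  0.39  1.74  0.    1.   -0.22] cam at [ 592. -130.  274.]
14.3 [ 576.6 -206.9  130.1] [[0.98, 0.005, 0.198], [-0.198, -0.001, 0.98], [0.005, -1.0, 0.0]] [-0.42  0.39  1.74  0.    1.   -0.22] cam at [ 330. -777.  640.]
```

View pics/m6.png

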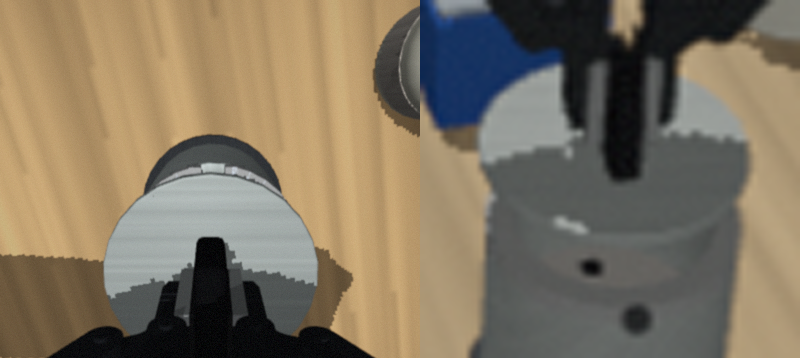

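Lid is level and centred over the mouth (wrist crop: disc centre (211,270), key at (215,167)). Correct 1.6 mm and lower slowly.

Emit:
play_rows([
  [[0.16, 0, -0.05], 0, 1],
  [[0.16, 0.3, -0.05], 0, 1],
  [[0.16, 0.7, -0.05], 0, 1],
  [[0.16, 1.0, -0.05], 0, 1],
  [[0.16, 1.3, -0.05], 0, 1],
  [[0.16, 1.5, -0.05], 0, 1],
  [[0.16, 1.7, -0.05], 0, 1],
  [[0.16, 1.9, -0.05], 0, 1],
  [[0.16, 2.0, -0.05], 0, 1],
  [[0.16, 2.0, -0.05], 0, 1],
], force=40)

```text
time: 15.6
position: [578.7, -207.9, 110.9]
ee_rot: [-0.703, 0.704, -0.068, 0.072]
wrist_force: [0.4, -0.1, -2.1]
width: 0.13
```

Emit:
play_rows([
  [[0, 0.1, 0], 0, 1],
  [[0, 0.15, 0], 0, 1],
  [[0, 0.2, 0], 0, 1],
  [[0, 0.25, 0], 0, 1],
  [[0, 0.3, 0], 0, 1],
  [[0, 0.35, 0], 0, 1],
  [[0, 0.4, 0], 0, 1],
  [[0, 0.4, 0], 0, 1],
  [[0, 0.4, 0], 0, 1],
  [[0, 0.4, 0], 0, 1],
], force=40)

```text
time: 16.85
position: [578.7, -207.9, 106.9]
ee_rot: [-0.703, 0.704, -0.068, 0.072]
wrist_force: [0.5, 0.1, -1.7]
width: 0.13
```

```bash
python3 -c "
from plant import *;s=get_state();print(s['time'],s['position'],s['wrist_force'],s['ft_torque'],s['width'])"
```

```text
16.85 [ 578.72641483 -207.94431849  106.94877665] [ 0.54518962  0.09845978 -1.67481665] [-0.0245787   0.03401653  0.01150993] 0.1298873405610682
```

Emit:
play_rows([
  [[0, 0.05, 0], 0, 1],
  [[0, 0.1, 0], 0, 1],
  [[0, 0.15, 0], 0, 1],
  [[0, 0.2, 0], 0, 1],
  [[0, 0.25, 0], 0, 1],
  [[0, 0.3, 0], 0, 1],
  [[0, 0.3, 0], 0, 1],
  [[0, 0.3, 0], 0, 1],
  [[0, 0.3, 0], 0, 1],
  [[0, 0.3, 0], 0, 1],
])

```text
time: 18.1
position: [578.8, -208.0, 104.0]
ee_rot: [-0.703, 0.704, -0.068, 0.072]
wrist_force: [0.5, 0.0, -2.0]
width: 0.129
```

Emit:
play_rows([
  [[0, 0.05, 0], 0, 1],
  [[0, 0.1, 0], 0, 1],
  [[0, 0.15, 0], 0, 1],
  [[0, 0.18, 0], 0, 1],
  [[0, 0.2, 0], 0, 1],
  [[0, 0.2, 0], 0, 1],
  [[0, 0.2, 0], 0, 1],
  [[0, 0.2, 0], 0, 1],
  [[0, 0.2, 0], 0, 1],
  [[0, 0.2, 0], 0, 1],
])

```text
time: 19.35
position: [578.9, -208.0, 102.4]
ee_rot: [-0.703, 0.704, -0.068, 0.072]
wrist_force: [-1.7, 0.6, 4.9]
width: 0.13
```

Contact force appears exactly at the predicted home height (102.4). Release and back off.

Emit:
play_rows([
  [[0, -0.05, 0], 0, 1],
  [[0, -0.05, 0], 0, 0.7],
  [[0, -0.05, 0], 0, 0.4],
  [[0, -0.05, 0], 0, 0.4],
  [[0, -0.5, 0], 0, 0.4],
  [[0, -2, 0], 0, 0.4],
  [[0, -5, 0], 0, 0.4],
  [[0, -8, 0], 0, 0.4],
  [[0, -10, -1], 0, 0.4],
  [[0, -12, -3], 0, 0.4],
])

```text
time: 20.6
position: [572.8, -237.1, 224.9]
ee_rot: [-0.703, 0.704, -0.067, 0.073]
wrist_force: [-0.1, -0.4, 0.6]
width: 0.301
```

```bash
python3 snap.py wrist w7;python3 snap.py side s7
python3 - <<'E'
from h import *
c=load('s7'); uv=proj(c,[577,-209,90])[0].astype(int); b=c['im'][uv[1]-36:uv[1]+30,uv[0]-35:uv[0]+35,::-1]
b=cv2.resize(b,(380,358),interpolation=2)
a=cv2.imread('pics/w7.png')[:358,60:480]
cv2.imwrite('pics/m7.png',np.hstack([a,b]))
for n in('w7','s7'):
    X=cloud(load(n)).reshape(-1,3);d=np.hypot(X[:,0]-578,X[:,1]+207.5);m=X[(d>14)&(d<44)&(abs(X[:,2]-97)<7)]
    for _ in range(4):
        A=np.c_[m[:,:2]-[578,-207.5],np.ones(len(m))];s=np.linalg.lstsq(A,m[:,2],rcond=None)[0];r=m[:,2]-A@s;m=m[abs(r)<2.5*r.std()+.3]
    print(n,len(m),'top z',s[2],'slope deg',np.degrees(s[:2]),r.std())
    B=X[(abs(X[:,2]-96)<4)&(d<60)];print(cv2.minEnclosingCircle(B[:,:2].astype(np.float32)))
E
```

```text
20.6 [ 572.8 -237.1  224.9] [[0.98, 0.008, 0.196], [-0.196, -0.002, 0.981], [0.009, -1.0, -0.0]] [-0.46  0.3   1.66  0.    1.18 -0.27] cam at [ 588. -160.  368.]
20.65 [ 573.9 -240.9  228.3] [[0.98, 0.013, 0.198], [-0.198, -0.007, 0.98], [0.014, -1.0, -0.004]] [-0.47  0.3   1.65 -0.    1.18 -0.27] cam at [ 330. -777.  640.]
w7 9538 top z 96.89914545639886 slope deg [-0.03362342  0.01871922] 0.6737976342354408
((578.8873901367188, -208.56637573242188), 49.06988525390625)
s7 873 top z 96.24357434108404 slope deg [0.01965936 0.22734851] 0.9270631296203847
((577.46923828125, -208.1380615234375), 49.33617401123047)
```

View pics/m7.png

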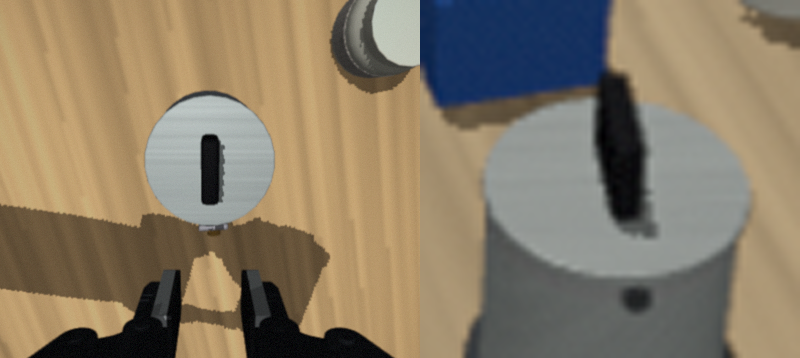

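Plate flush on the pot all round (disc at (210,160) in the wrist crop, no gap in the side crop), top 6.2–6.3 mm above the measured rim, tilt under 0.3°. Handing in.

```bash
python3 -c "
from plant import *;s=get_state();print(s['time'],s['wrist_force'],abs(s['qd']).max());print(sign_off())"
```

```text
20.7 [ 0.26141176 -0.13704607  1.03201173] 0.04553526448989746
the job is handed in; nothing more can be done
None
```

The lid is on the pot with its key in the notch, and the job was handed in at 20.7 s; no verdict is reported.

**How it was done:** I gripped the handle and lifted the lid square off the slope. The tool can't tilt, so I stood the lid on clear bench to tip level and regripped it at the centre. The notch measured about 78–79° from the world x axis (two views), so I set the key to that angle before lowering. It dropped in without turning on the rim. First contact, about 7 N, came at the predicted home height (TCP 102.4 mm). I then let go and backed off.

**Last checks:**

| Check | Result |
|---|---|
| Plate top above the measured rim | 6.2–6.3 mm (6 mm is fully home) |
| Tilt | under 0.3° |
| Distance from the pot's axis | about 1.5 mm or less |
| Fingers | clear of everything |

**Checks that disagreed:**
- **Notch angle:** the first top-view reading was 65°. Two closer views contradicted it, so I dropped it.
- **Lid height on the rest:** the image fit gave about 4 mm lower than depth. I used the depth value.
- **Bystanders:** I did not measure them again at the end. No contact showed at the force readings on the way.

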